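# Slip a stabiliser ring over a bottle neck

## Task

The shorter of the two frosted screw-cap bottles is going into the water bath and needs its weight. Take the steel stabiliser ring, lower it gently over the cap and neck of the shorter bottle until it lies level on the bottle's shoulder, and let go. Leave both bottles standing where they are, and leave the tape roll, the timer and the brass weight alone.

Things in the scene. Friction and masses are not known exactly. Their poses are not given: they have to be found in the camera images.
- ring_center (a point): Centre (half-way up) of the loose plain steel stabiliser ring, a short thick-walled tube lying flat on the bench, through hole upright: outer diameter 56 mm, hole diameter 42 mm, 28 mm tall, 0.25 kg. Its z axis is the hole's axis; both ends are alike. It can be gripped across its outside at any yaw. The blue tape roll nearby (66 mm wide, 18 mm tall) is a bystander; which of the two lies to the left and which to the right changes.
- bottle_short: Shorter frosted, whitish plastic bottle with white ribbed screw cap, standing loose on the bench (0.35 kg); origin at the centre of its underside, z up its axis. Body 72 mm in diameter, nearly flat shoulder 70 mm above the underside (a ring of 42 mm hole comes to rest with its lower face about 71 mm above the underside), then a neck 27 mm in diameter and a cap 31 mm in diameter from 92 mm to the top at 112 mm. The two bottles may have changed places.
- bottle_tall: Taller bottle of the same kind (0.45 kg), not to be used: body 72 mm in diameter, shoulder at 105 mm, top of cap at 147 mm; origin at the centre of its underside, z up its axis.
- tape_roll: Bystander: roll of blue tape lying flat, 66 mm in diameter, 18 mm tall; origin at the centre of its underside.
- timer: Bystander: white square lab timer lying on its back, 62 x 62 x 18 mm; origin at the centre of its underside.
- weight: Bystander: brass knobbed balance weight, 29 mm in diameter, 50 mm tall; origin at the centre of its underside.
Not all that is in view belongs to the job. What is shaped like the bottle_short but black, brown or red is not meant.

How it is judged:
By the outcome, as a careful person would: the job done as asked, in the order asked, and still so for the second after the job is handed in, with the robot touching nothing.
It also fails if it takes over 45 s, if anything falls off the work surface, if the arm or the gripper's body presses on something with over 40 N, if the wrist force passes 120 N, or if a joint passes its speed limit or range.

## Robot

A 6-joint arm with a two-finger parallel gripper is mounted at the origin on a cart in front of the work surface, level with it; the furniture and walls round the work are solid. World frame = base frame: x ahead of the robot, y to its left, z up, the work surface at z = 0. Lengths are in mm, angles in rad, forces in N, time in s.
With the tool pointing down it reaches from about 275 to 1000 mm from the base axis. Payload 8.4 kg.
Tool frame: the origin (TCP) lies on the mounting face of the last link; the fingertips stand 173 mm ahead of it and the grasp point (between the pads) lies 155 mm ahead of it; z points along the fingers, y is the direction in which the jaws open and shut (so a half turn about z gives the same grasp; the last joint's range is limited). The gripper opens to 85 mm and grips with 20 to 120 N. Pads are 22 mm wide; open, the fingers measure 114 mm over their backs; the gripper's body (76 mm by 85 mm) begins 54 mm behind the grasp point. The pads swing forward as they close: fully open they stand 13 mm farther back than shut.
Start: joints at [1.232, 0.353, 1.633, -0, 1.155, -0.002], TCP at [206.542, 589.89, 404.681] pointing down, gripper open.
Joint ranges: [-2.63, 2.63], [-0.92, 2.1], [0.06, 2.66], [-1.3, 4.44], [0, 2.69], [-3.02, 3.02]. Speed limits (rad/s): [2.22, 2.22, 2.79, 3.14, 3.14, 3.14].

## Interface

Orientations are given as [roll, pitch, yaw] about the fixed x, y, z axes, in that order (R = Rz(yaw) Ry(pitch) Rx(roll)).
In Python, from rig import r, grab_frame, spotter gives the robot as it stands.
- The arm moves only by the tool apply_moves, never from a script. Its argument "motion" is text: rows parted by semicolons, each of 5 numbers parted by spaces: the opening, from -1 (shut) to 1 (fully open), then the shift along the tool's x, y, z as a fraction of full scale, then the turn about the tool's z as a fraction of full scale. In form: hand x y z twist; .... A call has 1 to 20 rows; each row is the pose to reach, as a shift and turn from the pose commanded when the call began, along the tool's axes at that moment, turning the shorter way round; what a row does not reach only later rows make up. Full scale, the value 1, is 1 m for a shift and pi rad for a turn. A row lasts 1/12 s, in which the tool goes at most 41.7 mm and 7.16 degrees, less where a joint would pass 70% of its speed; a pose out of reach is approached as far as the arm can. A call with a number of a shift or a turn outside -1 to 1 is refused whole. A call with a gripper value outside its range is refused whole. The fingers move at their own pace and stop on an object; "squeeze" is the grip in N (left out, the last holds). Time passes only in rows, so rows that repeat a pose let the fingers close. It gives the time, the measured TCP pose, the force and the opening at its end, in the units of the state.
- r.sense(): the state, without advancing time (a new reading comes with each control period).
- grab_frame(name): name is "side" or "top" or "wrist"; returns a dict with "img" (400x640x3 uint8, red, green, blue), "fx", "fy", "cx", "cy" (pixels), "dist_coeffs" ([k1, k2, p1, p2, k3] as OpenCV has them; the pictures are not rectified), "R" (3x3) and "t" (3): a world point X has camera coordinates R X + t. Camera axes: x right, y down, z forward; pixel columns grow to the right and rows downward; lengths in mm; the calibration is good to about 2 mm. A picture is of the moment at which its call begins. There is no depth.
- r.sign_off(): hands the job in, once; it reports no verdict.
Trained networks look in the newest picture that a camera, given by its name, has taken for a name from the list of things; names that differ only in an ending like _2 or _b are one class to them, and where a whole thing is asked for, a point or a joint stands for the part that bears it (a point fixed in the world has none). Each returns a list of dicts, best first, with "conf" (0 to 1); they miss things now and then, are a little off and sometimes report something else, mostly with a low value. They report only what shows in the picture. A call takes as long as a camera call. They do not tell look-alikes from the thing itself.
- spotter.boxes_of(query, camera): "point" ([x, y, z] in mm, in world coordinates, good to about 4 mm: the middle of the surface that is visible of it).
- spotter.place_of(query, camera): "point" ([x, y, z] in mm, in world coordinates, good to about 4 mm: a listed point, or the origin of a listed thing).
The state is a dict: "clock": time; "qpos": joint angles; "qvel": joint speeds; "joint_efforts": joint torques, N m; "eef_pos": TCP position; "tcp_rot": TCP orientation; "contact_force": force on the tool from outside, world axes, zero at the start; "wrist_torque": the same for the moment, N m; "opening": opening from 0.0 (shut) to 1.0 (fully open).
Only numpy, scipy, OpenCV 4.12 (cv2) and the standard library are available. Lean on these libraries where they do the work, as an engineer would, in place of code of your own. Each camera call takes 0.05 s, during which the arm holds its last target.

## Working session

There is one attempt and no reset: what is moved stays moved. The work goes in short steps, Python scripts to look and compute and a tool call to move; the robot and the scene stay as the last step left them, time stands still between calls to the robot, and variables do not carry over. Pictures are saved under pics/ and viewed, and the job is handed in when it is done.

Besides the shell and the picture viewer there is one more tool, called after ">>>" as name(argument=value, ...) on one line, values as JSON. apply_moves: Moves the arm, as the interface text tells. Its arguments: {"type":"object","properties":{"motion":{"type":"string"},"squeeze":{"type":"number"}},"required":["motion"]}

```bash
ls; mkdir -p pics; python3 - <<'E'
from rig import r, grab_frame, spotter
import cv2
s=r.sense();print(s)
for c in("side","top","wrist"):
    f=grab_frame(c);cv2.imwrite(f"pics/a_{c}.png",f["img"][:,:,::-1])
    for q in("ring_center","bottle_short","bottle_tall","tape_roll","timer","weight"):
        print(c,q,[( [round(v) for v in d["point"]],round(d["conf"],2)) for d in spotter.place_of(q,c)])
E
```

```text
pics
{'clock': 0.0, 'qpos': array([ 1.23163007e+00,  3.53647492e-01,  1.63416047e+00, -4.29176640e-06,
        1.15518021e+00, -2.45396738e-03]), 'qvel': array([-1.31324192e-03, -1.57848650e-03, -9.67641220e-04, -2.19323444e-03,
        1.99768301e-03, -9.19079620e-05]), 'joint_efforts': array([-3.19324236e-04, -6.05229735e+01, -3.42071056e+01, -7.89407477e-05,
        9.14389151e-03, -6.76246736e-05]), 'eef_pos': array([206.44270694, 589.66312944, 403.95064905]), 'tcp_rot': array([-3.14019713e+00,  4.99421180e-07,  2.80488210e+00]), 'contact_force': array([-0.27057227, -0.25680601,  0.30664109]), 'wrist_torque': array([ 0.02173325,  0.06418659, -0.04320328]), 'opening': 0.9997973480857559}
side ring_center [([405, 118, -3], 0.61), ([475, 350, 18], 0.47)]
side bottle_short [([400, 254, -4], 0.83), ([525, 227, -1], 0.68), ([639, 264, 2], 0.67), ([405, 119, 3], 0.59), ([525, 102, 1], 0.56)]
side bottle_tall [([597, -77, -1], 0.64)]
side tape_roll [([513, -257, -1], 0.63)]
side timer [([405, 117, 0], 0.76)]
side weight [([398, -77, 1], 0.6)]
top ring_center [([476, 352, 14], 0.56)]
top bottle_short [([392, 252, 3], 0.9), ([523, 224, 1], 0.82), ([642, 266, -2], 0.67), ([528, 103, 4], 0.62), ([594, -76, 3], 0.49)]
top bottle_tall [([595, -78, 1], 0.65)]
top tape_roll [([511, -257, 2], 0.6)]
top timer [([407, 114, 3], 0.85)]
top weight [([397, -75, -3], 0.63)]
wrist ring_center []
wrist bottle_short []
wrist bottle_tall []
wrist tape_roll []
wrist timer []
wrist weight []
```

View pics/a_side.png

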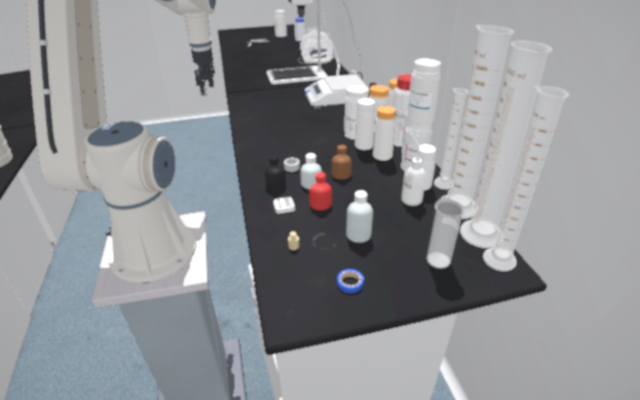

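View pics/a_top.png

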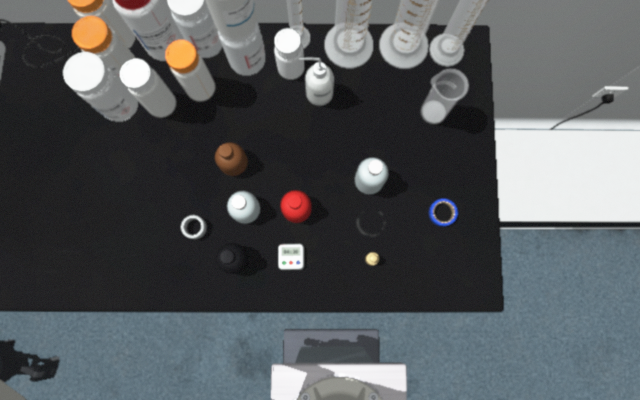

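View pics/a_wrist.png

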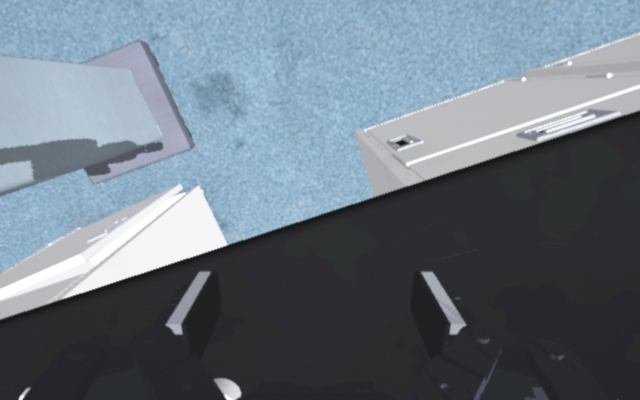

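```bash
cat > h.py <<'E'
import numpy as np, cv2
from rig import r, grab_frame, spotter
from scipy.spatial.transform import Rotation as Ro
def K(f): return np.array([[f["fx"],0,f["cx"]],[0,f["fy"],f["cy"]],[0,0,1.]])
def ray(f,uv):
    n=cv2.undistortPoints(np.array([[uv]],float),K(f),np.array(f["dist_coeffs"],float))[0,0]
    R=np.array(f["R"]);t=np.array(f["t"]);return -R.T@t, R.T@np.array([n[0],n[1],1.])
def tri(*a):
    A=np.zeros((3,3));b=np.zeros(3)
    for o,d in a:
        d=d/np.linalg.norm(d);P=np.eye(3)-np.outer(d,d);A+=P;b+=P@o
    X=np.linalg.solve(A,b);return X,[np.linalg.norm((np.eye(3)-np.outer(d,d)/(d@d))@(X-o)) for o,d in a]
def proj(f,X):
    return cv2.projectPoints(np.array(X,float).reshape(-1,1,3),cv2.Rodrigues(np.array(f["R"],float))[0],np.array(f["t"],float),K(f),np.array(f["dist_coeffs"],float))[0][:,0]
def plane(f,uv,z):
    o,d=ray(f,uv);return o+d*(z-o[2])/d[2]
def tool(X):  # world displacement target tcp -> tool-frame shift in m
    s=r.sense();return Ro.from_euler('xyz',s["tcp_rot"]).inv().apply(np.array(X)-s["eef_pos"])/1000
E
python3 - <<'E'
from h import *
fs=grab_frame("side");ft=grab_frame("top")
a=cv2.resize(fs["img"][130:255,240:400],None,fx=5,fy=5,interpolation=2)[:600]
b=cv2.resize(ft["img"][140:280,170:330],None,fx=4,fy=4,interpolation=2)
cv2.imwrite("pics/b1.png",a[:,:,::-1]);cv2.imwrite("pics/b2.png",b[:,:,::-1])
s=r.sense()
f=grab_frame("wrist");R=Ro.from_euler('xyz',s["tcp_rot"]).as_matrix()
print("cam in tool",R.T@(-np.array(f["R"]).T@np.array(f["t"])-s["eef_pos"]),"\n",np.round(np.array(f["R"])@R,3),f["fx"],f["cx"],f["cy"])
print(R.round(3))
E
```

```text
cam in tool [ 8.35177025e+01 -5.86461201e-02  3.12321128e+01] 
 [[ 0.001  1.     0.   ]
 [-0.945  0.001 -0.327]
 [-0.327  0.     0.945]] 337.3327130980702 315.4500462518933 204.42972580359057
[[-0.944  0.33   0.   ]
 [ 0.33   0.944  0.   ]
 [ 0.     0.    -1.   ]]
```

View pics/b1.png

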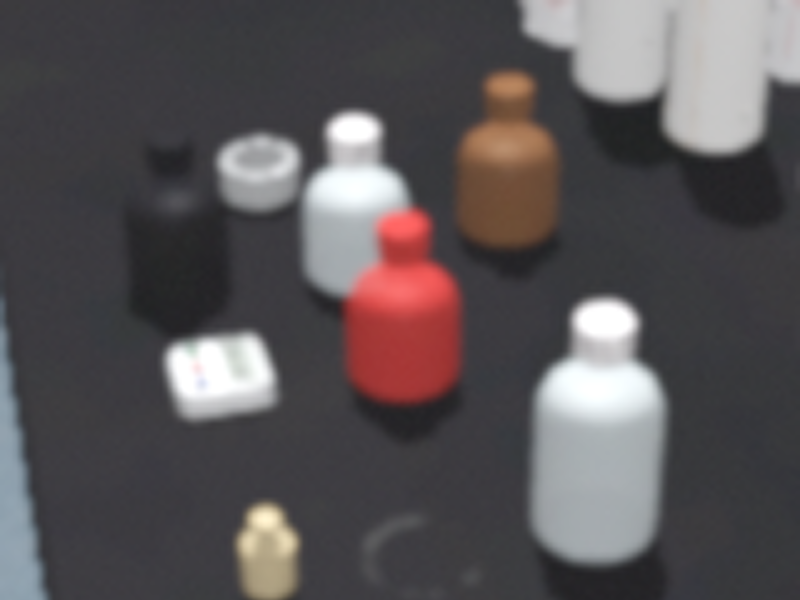

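View pics/b2.png

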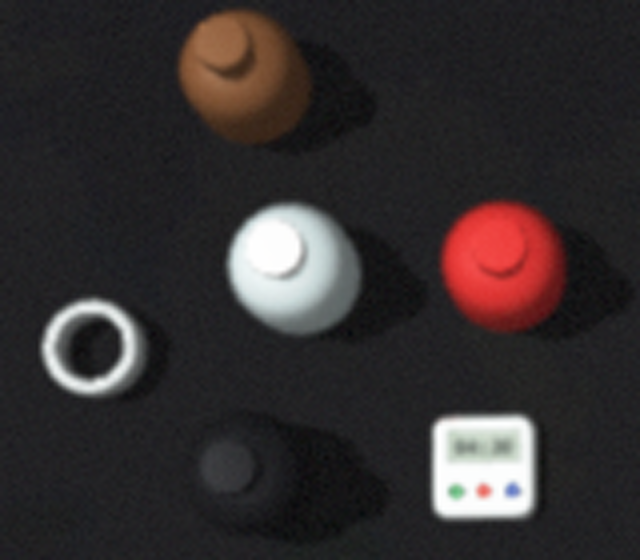

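```bash
python3 - <<'E'
from h import *
fs=grab_frame("side");ft=grab_frame("top")
for n,a,b in(("ringtop",(292,161.4),(192.75,226.5)),("captop",(311,156.4),(238.75,202))):
    print(n,tri(ray(fs,a),ray(ft,b)))
print(tool([478,351,404]),tool([478,351,330]),tool([525,226,330]))
E
```

```text
ringtop (array([476.45447901, 349.17466459,  26.96747322]), [np.float64(2.9454183674750243), np.float64(2.9454183674751127)])
captop (array([522.96925069, 227.56497443, 107.48315448]), [np.float64(2.6254045494597245), np.float64(2.625404549459658)])
[-0.33515758 -0.13573563  0.00067085] [-0.33515943 -0.13573355  0.07467085] [-0.42083044 -0.23817611  0.07467159]
```

>>> apply_moves(motion="1 -0.1 -0.04 0 0;1 -0.335 -0.136 0.05 0;1 -0.335 -0.136 0.05 0;1 -0.335 -0.136 0.05 0;1 -0.335 -0.136 0.05 0;1 -0.335 -0.136 0.05 0;1 -0.335 -0.136 0.05 0;1 -0.335 -0.136 0.05 0;1 -0.335 -0.136 0.05 0;1 -0.335 -0.136 0.05 0;1 -0.335 -0.136 0.05 0;1 -0.335 -0.136 0.05 0;1 -0.335 -0.136 0.05 0;1 -0.335 -0.136 0.05 0")

```text
clock: 2.47
eef_pos: [477.0, 351.8, 355.0]
tcp_rot: [3.141, 0.0, 2.806]
contact_force: [0.1, -0.5, 0.1]
opening: 0.997
```

```bash
python3 - <<'E'
from h import *
f=grab_frame("wrist");cv2.imwrite("pics/c.png",f["img"][:,:,::-1])
s=r.sense();print(s["eef_pos"],s["tcp_rot"])
for q in("ring_center","bottle_short"): print(q,[(np.round(d["point"],1),round(d["conf"],2)) for d in spotter.place_of(q,"wrist")])
print(proj(f,[[476.5,350,28],[476.5,350,0],[523,227,112]]))
E
```

```text
[476.9964359  351.74458223 354.94014584] [3.14122994e+00 9.42235411e-05 2.80644457e+00]
ring_center []
bottle_short [(array([524.4, 229.4,   5.6]), 0.75), (array([5.200e+02, 1.018e+02, 1.000e-01]), 0.69), (array([641.1, 262.7,  -1.8]), 0.68), (array([398.2, 248.5,   0.4]), 0.6)]
[[313.305365   185.0985927 ]
 [313.46754234 177.36981536]
 [179.29032382 322.95620251]]
```

View pics/c.png

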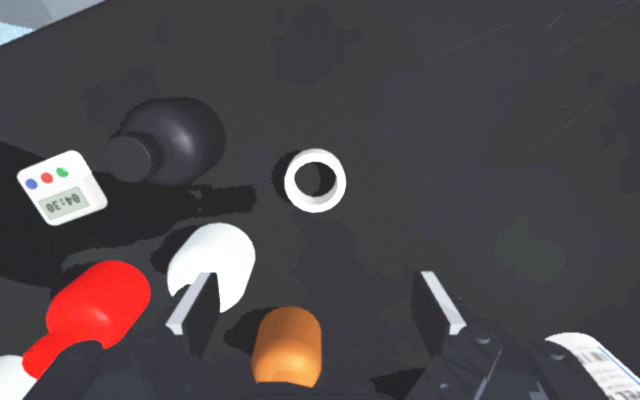

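```bash
cat >> h.py <<'E'
def ringpts(x,y,z,rad,n=60):
    a=np.linspace(0,2*np.pi,n,endpoint=False);return np.c_[x+rad*np.cos(a),y+rad*np.sin(a),np.full(n,z)]
def fit(f,mask,x0,zb=0,zt=28,ro=28):
    from scipy.optimize import minimize
    S=16
    def cost(p):
        pts=np.vstack([ringpts(p[0],p[1],zt,ro),ringpts(p[0],p[1],zb,ro)])
        h=cv2.convexHull(proj(f,pts).astype(np.float32))
        m=np.zeros(mask.shape,np.uint8);cv2.fillConvexPoly(m,np.round(h*S).astype(np.int32),255,cv2.LINE_AA,4)
        return float(np.abs(m.astype(float)-mask*255.).sum()/255)
    b=minimize(cost,x0,method="Nelder-Mead",options=dict(initial_simplex=[x0,[x0[0]+6,x0[1]],[x0[0],x0[1]+6]],xatol=.05));return b.x,b.fun,mask.sum()
E
python3 - <<'E'
from h import *
for cam,(u,v) in(("wrist",(315,180)),("top",(193,227)),("side",(291,164))):
    f=grab_frame(cam);g=f["img"].min(2)
    m=(g>100).astype(np.uint8);n,l,st,c=cv2.connectedComponentsWithStats(m)
    d=[np.hypot(*(c[i]-(u,v))) if st[i,4]>60 else 1e9 for i in range(n)];i=int(np.argmin(d))
    mm=(l==i).astype(np.uint8);cn=cv2.findContours(mm,cv2.RETR_EXTERNAL,cv2.CHAIN_APPROX_NONE)[0]
    cv2.drawContours(mm,cn,-1,1,-1)
    print(cam,st[i],fit(f,mm,[476,350]))
E
```

```text
wrist [ 284  148   63   65 2109] (array([475.68777454, 351.66896332]), np.float64(97.92156862745098), np.uint64(3189))
top [189 221  16  18  96] (array([467.6831615 , 338.44795644]), np.float64(439.71372549019605), np.uint64(96))
side [283 152  40  38 818] (array([478.06587029, 354.44760036]), np.float64(613.0901960784314), np.uint64(818))
```

```bash
python3 - <<'E'
from h import *
f=grab_frame("wrist");s=r.sense();T=Ro.from_euler('xyz',s["tcp_rot"])
for z in(150,155,160,165,170,173,178):
    P=T.apply([[x,y,z] for x in(-11,11) for y in(-42.5,42.5)])+s["eef_pos"];print(z,proj(f,P).round().tolist())
cv2.imwrite("pics/d.png",cv2.resize(f["img"][255:350,155:275],None,fx=6,fy=6,interpolation=2)[:,:,::-1])
print(tool([475.7,351.7,185]))
E
```

```text
150 [[215.0, 324.0], [415.0, 324.0], [210.0, 278.0], [421.0, 278.0]]
155 [[218.0, 316.0], [412.0, 316.0], [213.0, 272.0], [417.0, 272.0]]
160 [[221.0, 309.0], [409.0, 309.0], [217.0, 266.0], [414.0, 266.0]]
165 [[224.0, 302.0], [406.0, 302.0], [220.0, 260.0], [411.0, 260.0]]
170 [[227.0, 296.0], [404.0, 296.0], [223.0, 255.0], [408.0, 255.0]]
173 [[228.0, 292.0], [402.0, 293.0], [224.0, 252.0], [406.0, 252.0]]
178 [[231.0, 287.0], [400.0, 287.0], [227.0, 247.0], [404.0, 247.0]]
[ 1.96437851e-03 -4.63416564e-05  1.69729070e-01]
```

View pics/d.png

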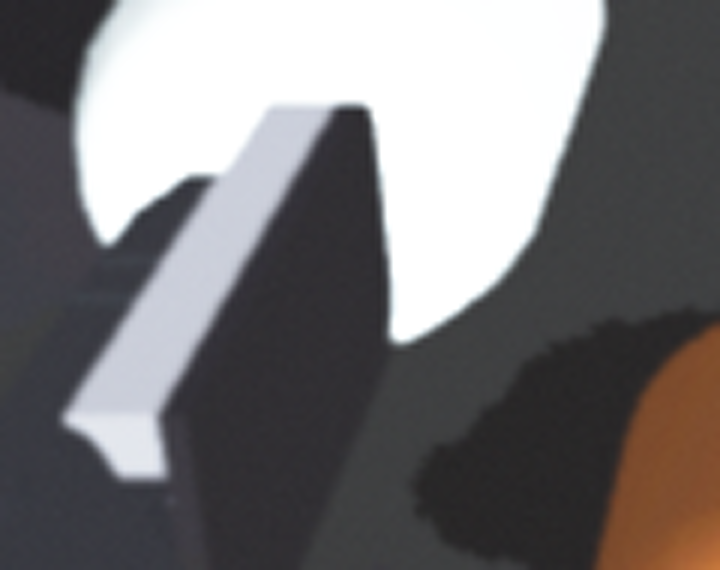

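>>> apply_moves(motion="1 0.0015 0 0.035 0;1 0.0015 0 0.07 0;1 0.0015 0 0.105 0;1 0.0015 0 0.13 0;1 0.0015 0 0.15 0;1 0.0015 0 0.165 0;1 0.0015 0 0.175 0;1 0.0015 0 0.18 0;1 0.0015 0 0.18 0;0 0.0015 0 0.18 0;0 0.0015 0 0.18 0;-0.2 0.0015 0 0.18 0;-0.4 0.0015 0 0.18 0;-0.6 0.0015 0 0.18 0;-1 0.0015 0 0.18 0;-1 0.0015 0 0.18 0;-1 0.0015 0 0.18 0", squeeze=40)

```text
clock: 4.23
eef_pos: [476.8, 351.6, 176.2]
tcp_rot: [3.14, 0.001, 2.805]
contact_force: [-1.7, -1.0, 6.7]
opening: 0.61
```

```bash
python3 - <<'E'
from h import *
f=grab_frame("wrist");cv2.imwrite("pics/e.png",f["img"][:,:,::-1])
s=r.sense();print(s["eef_pos"],s["opening"],s["contact_force"])
E
```

```text
[476.77117165 351.61511704 176.16421034] 0.6114354607986335 [-1.03197128 -0.90477568  6.38649974]
```

View pics/e.png

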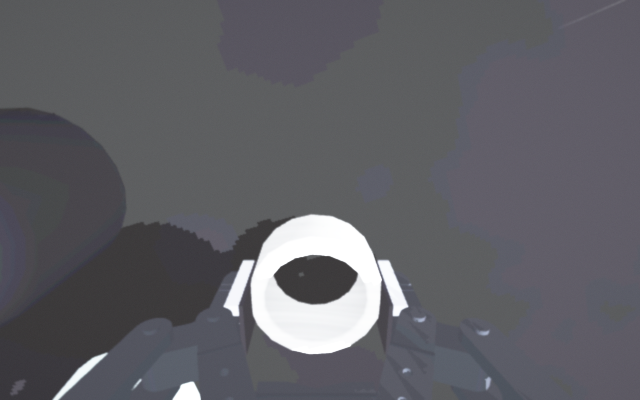

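>>> apply_moves(motion="-1 0 0 0 0;-1 0 0 0 0;-1 0 0 -0.02 0;-1 0 0 -0.05 0;-1 0 0 -0.08 0;-1 0 0 -0.11 0;-1 0 0 -0.14 0;-1 0 0 -0.14 0;-1 0 0 -0.14 0")

```text
clock: 5.03
eef_pos: [476.8, 351.6, 317.1]
tcp_rot: [3.138, 0.003, 2.805]
contact_force: [0.1, 0.5, -2.9]
opening: 0.612
```

```bash
python3 - <<'E'
from h import *
f=grab_frame("wrist");cv2.imwrite("pics/g.png",f["img"][:,:,::-1])
s=r.sense();print(s["eef_pos"],s["tcp_rot"],s["opening"],s["contact_force"])
f=grab_frame("side");cv2.imwrite("pics/gs.png",cv2.resize(f["img"][80:230,220:400],None,fx=4,fy=4)[:,:,::-1])
E
```

```text
[476.20444621 351.21943155 315.33696022] [3.14039311e+00 8.47028139e-04 2.80481478e+00] 0.6073088296392257 [-0.2448302   0.30481458 -2.40834661]
```

View pics/g.png

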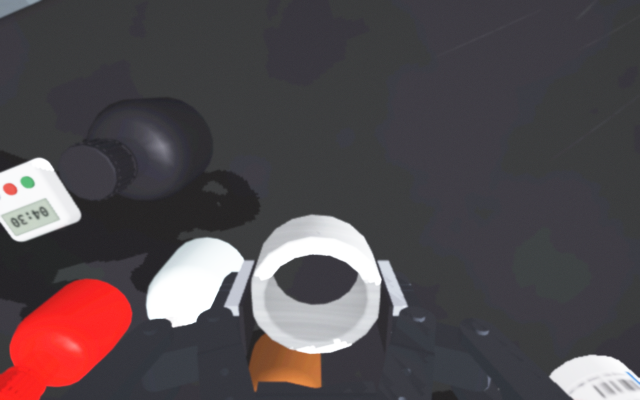

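View pics/gs.png

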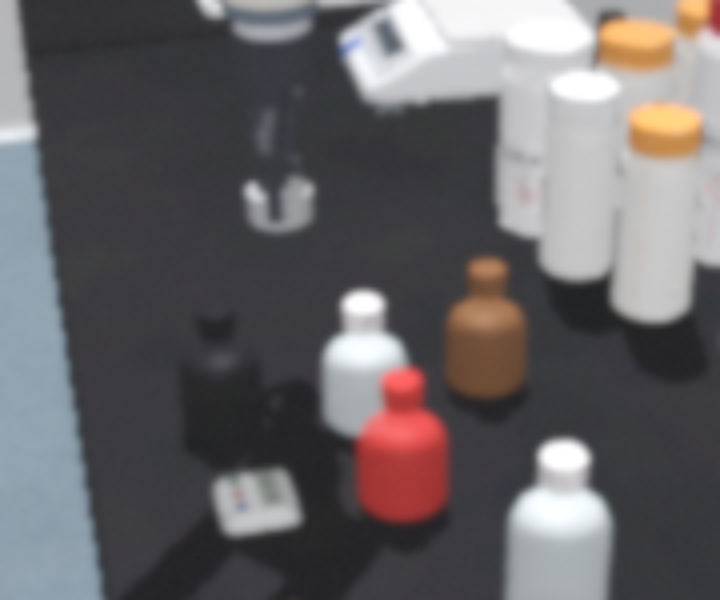

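```bash
python3 - <<'E'
from h import *
print(tool([590,204,330]),tool([523,227.5,330]))
f=grab_frame("wrist");g=f["img"].min(2)
s=r.sense();T=Ro.from_euler('xyz',s["tcp_rot"])
# held ring overlay: tool z of ring bottom = 175.5
P=lambda x,y,z,rad:T.apply(ringpts(x,y,z,rad))+s["eef_pos"]
im=f["img"].copy()
for z,rad in((175.5,28),(147.5,28),(147.5,21),(175.5,21)):
    cv2.polylines(im,[proj(f,P(0,0,z,rad)).round().astype(int)],True,(255,0,0) if z<150 else (0,255,0),1)
cv2.imwrite("pics/h.png",cv2.resize(im[190:380,220:420],None,fx=4,fy=3)[:,:,::-1])
E
```

```text
[-0.1562496  -0.10102812 -0.01580397] [-0.08524786 -0.10099026 -0.01577466]
```

View pics/h.png

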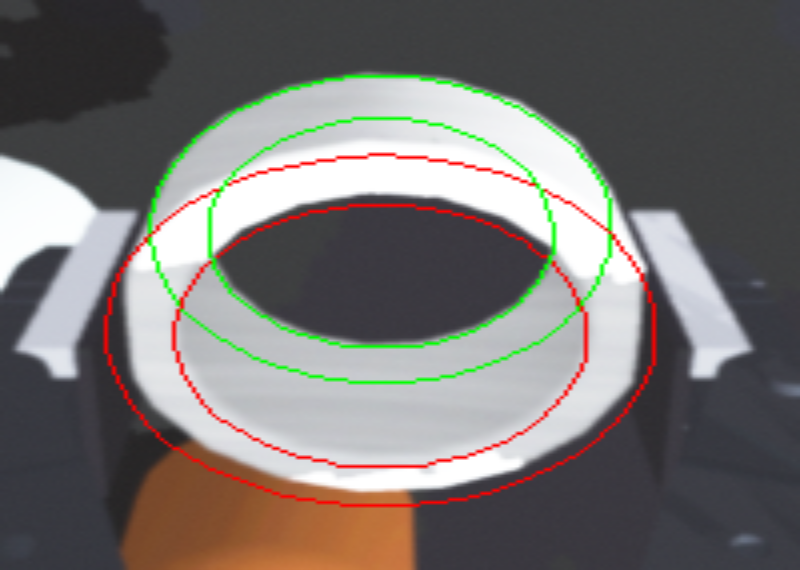

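```bash
python3 - <<'E'
from h import *
from scipy.optimize import least_squares
f=grab_frame("wrist")
s=r.sense();T=Ro.from_euler('xyz',s["tcp_rot"])
g=f["img"].min(2).astype(np.uint8)
# hull outer top arc (bottom rim far edge) and lower arc (top rim near edge); from crop -> px
top=np.array([(150,215),(170,165),(230,110),(300,82),(376,74),(450,82),(520,110),(590,165),(610,200)])
low=np.array([(130,350),(150,410),(200,450),(290,480),(380,490),(470,480),(560,435),(630,385),(642,340)])
hin=np.array([(215,262),(250,310),(300,335),(380,345),(450,340),(520,305),(552,262)])   # bottom rim hole near edge
hup=np.array([(222,245),(260,212),(320,198),(380,194),(440,198),(510,218),(545,245)])    # top rim hole far edge
u=lambda a:np.c_[a[:,0]/4+220,a[:,1]/3+190]
def d(p,rad,dz,pts):
    R2=Ro.from_euler('xy',p[3:5])
    L=R2.apply(ringpts(0,0,dz,rad,360))+p[:3]
    q=proj(f,T.apply(L)+s["eef_pos"]);return np.array([cv2.pointPolygonTest(q.astype(np.float32).reshape(-1,1,2),(float(a),float(b)),True) for a,b in u(pts)])
for tilt in(0,1):
    F=lambda p:np.r_[d(p,28,14,top),d(p,28,-14,low),d(p,21,14,hin),d(p,21,-14,hup),(0 if tilt else 1e4)*p[3:5]]
    o=least_squares(F,[0,0,162,0,0],loss="soft_l1",diff_step=1e-4,x_scale=[1,1,1,.01,.01])
    print(o.x,o.cost,np.round(F(o.x),1))
print(s["eef_pos"],s["opening"])
E
```

```text
[ 0.00000000e+00 -9.77939069e-02  1.64544877e+02 -2.88657590e-09
 -5.22722144e-08] 28.868719742971205 [-0.9  0.   0.5  0.6  1.2  1.4  2.1  0.2 -1.2  3.7 -0.1 -0.5  0.7  0.7
  0.8  3.5  0.   1.6 -1.2 -3.  -3.3 -2.4 -3.8 -3.4 -2.6  0.3 -2.3 -0.9
 -0.3 -0.8 -1.9 -0.9 -0.  -0. ]
[ 2.41397386e-06 -1.11978765e-01  1.64268636e+02  9.88617212e-04
 -3.72341002e-02] 21.629400770735522 [-0.9 -0.4 -0.1  0.1  0.7  0.9  1.5 -0.3 -1.5  3.9  0.3  0.2  1.8  2.
  1.9  4.1  0.2  1.7 -0.5 -1.6 -1.4 -0.3 -1.9 -2.2 -2.1  1.2 -1.   0.8
  1.5  0.8 -0.6  0.   0.  -0. ]
[475.81717064 350.91650313 313.28556567] 0.6113705958712692
```

```bash
cat > rf.py <<'E'
from h import *
from scipy.optimize import minimize
f=grab_frame("wrist")
s=r.sense();T=Ro.from_euler('xyz',s["tcp_rot"])
# use camera mount geometry: camera pose relative to tool is constant
top=np.array([(150,215),(170,165),(230,110),(300,82),(376,74),(450,82),(520,110),(590,165),(610,200)])
low=np.array([(150,410),(200,450),(290,480),(380,490),(470,480),(560,435)])
hin=np.array([(215,262),(250,310),(300,335),(380,345),(450,340),(520,305),(552,262)])
hup=np.array([(222,245),(260,212),(320,198),(380,194),(440,198),(510,218),(545,245)])
u=lambda a:np.c_[a[:,0]/4+220,a[:,1]/3+190]
def d(p,rad,dz,pts):
    L=Ro.from_euler('xy',p[3:5]).apply(ringpts(0,0,dz,rad,360))+p[:3]
    q=proj(f,T.apply(L)+s["eef_pos"]).astype(np.float32).reshape(-1,1,2);return np.array([cv2.pointPolygonTest(q,(float(a),float(b)),True) for a,b in u(pts)])
for tilt in(0,1):
    F=lambda p:np.r_[d(p,28,14,top),d(p,28,-14,low),d(p,21,14,hin),d(p,21,-14,hup)]
    C=lambda p:np.sum(F(p)**2)+(0 if tilt else 1e7)*np.sum(np.square(p[3:5]))
    x0=np.array([0,0,162,0,0.]);sx=np.vstack([x0,x0+np.diag([3,3,3,.03,.03])])
    o=minimize(C,x0,method="Nelder-Mead",options=dict(initial_simplex=sx,maxiter=2000,maxfev=3000,xatol=1e-3))
    print(o.x.round(3),o.fun,np.round(F(o.x),1))
E
python3 rf.py
```

```text
[-1.60000e-02 -2.42000e-01  1.64602e+02  0.00000e+00 -0.00000e+00] 93.06177271859336 [-0.8  0.   0.3  0.3  0.9  1.1  1.8  0.1 -1.3  0.3 -0.1  1.2  1.2  1.2
  3.8 -0.9 -2.7 -2.9 -2.1 -3.5 -3.2 -2.5  0.1 -2.6 -1.2 -0.7 -1.2 -2.3
 -1.2]
[-7.06000e-01 -2.67000e-01  1.65694e+02 -2.00000e-03 -4.50000e-02] 52.76246524314076 [-1.4 -1.  -0.8 -0.6 -0.   0.1  0.7 -0.9 -2.1 -0.2 -0.3  1.4  1.5  1.3
  3.4 -0.8 -1.6 -1.2 -0.1 -1.7 -2.2 -2.3  1.2 -0.9  0.9  1.6  0.8 -0.9
 -0.4]
```

>>> apply_moves(motion="-1 -0.03 -0.02 -0.015 0;-1 -0.06 -0.04 -0.015 0;-1 -0.09 -0.06 -0.015 0;-1 -0.12 -0.08 -0.015 0;-1 -0.14 -0.092 -0.015 0;-1 -0.156 -0.101 -0.015 0;-1 -0.156 -0.101 -0.015 0;-1 -0.156 -0.101 -0.015 0;-1 -0.156 -0.101 -0.015 0")

```text
clock: 6.03
eef_pos: [589.7, 204.7, 328.7]
tcp_rot: [-3.141, -0.002, 2.805]
contact_force: [0.3, -0.3, -1.4]
opening: 0.611
```

```bash
python3 - <<'E'
from h import *
f=grab_frame("wrist");cv2.imwrite("pics/i.png",f["img"][:,:,::-1])
s=r.sense();print(s["eef_pos"],s["tcp_rot"],s["opening"],s["contact_force"])
print(spotter.place_of("bottle_short","wrist"))
print(proj(f,[[523,227.5,112],[523,227.5,92]]))
E
```

```text
[589.5073732  205.02817491 328.90695896] [-3.14081337e+00 -1.45097598e-03  2.80525444e+00] 0.6083365910525619 [-0.36466307 -0.78525955 -1.44092758]
[{'point': [637.9, 263.3, -4.7], 'conf': 0.8}, {'point': [520.9, 104.4, 0.4], 'conf': 0.64}, {'point': [526.2, 229.3, 3.6], 'conf': 0.6}]
[[314.96812942 114.41972703]
 [315.04856799 111.94285016]]
```

View pics/i.png

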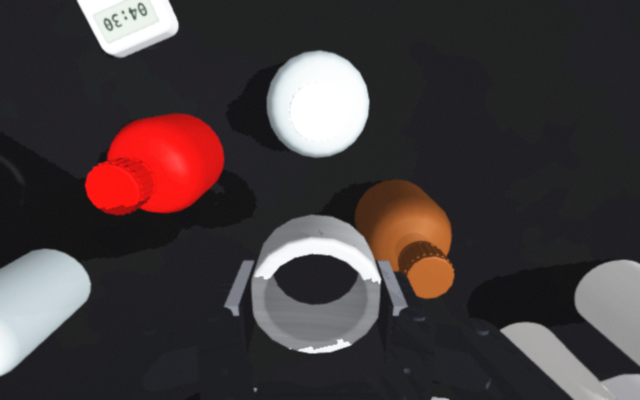

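```bash
python3 - <<'E'
from h import *
f=grab_frame("wrist");im=f["img"][40:165,255:385].astype(float)
c=np.clip((im-190)*4,0,255).astype(np.uint8)
cv2.imwrite("pics/j.png",cv2.resize(c,None,fx=4.5,fy=4.5,interpolation=2)[:,:,::-1])
m=(f["img"].min(2)>110).astype(np.uint8);n,l,st,ce=cv2.connectedComponentsWithStats(m);i=l[110,316]
mm=(l==i).astype(np.uint8);print(st[i])
print("fit body",fit(f,mm,[523,228],zb=0,zt=60,ro=36))
E
```

```text
[ 267   51  102  106 8436]
fit body (array([523.76951107, 229.25311736]), np.float64(948.6470588235294), np.uint64(8436))
```

View pics/j.png

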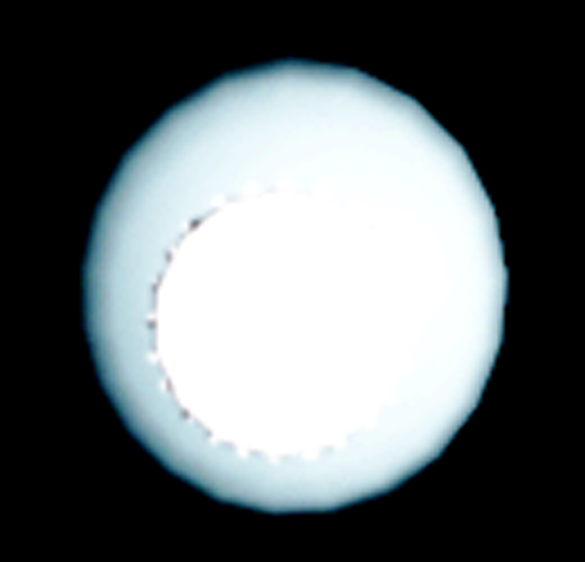

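```bash
python3 - <<'E'
from h import *
f=grab_frame("wrist");fs=grab_frame("side");ft=grab_frame("top");s=r.sense()
print(plane(f,(319.2,112),112),plane(f,(289.4,112),112),plane(f,(319.2,141.8),112),plane(f,(319.2,82.2),112))
print(tri(ray(f,(319.2,112)),ray(fs,(311,156.4)),ray(ft,(238.75,202))),tri(ray(f,(319.2,112)),ray(fs,(311,156.4))))
print(s["eef_pos"])
for z in(330,):print(tool([524,229,z]))
E
```

```text
[522.69959388 230.59262248 112.        ] [517.47898652 215.58026224 112.        ] [537.64018209 225.4567449  112.        ] [508.57219054 235.44890333 112.        ]
(array([523.21256172, 229.22031013, 106.21543649]), [np.float64(1.3122991869031309), np.float64(2.793531206345156), np.float64(2.8528662167566106)]) (array([524.61406877, 230.25196052, 106.15113144]), [np.float64(1.5565749867786107), np.float64(1.5565749867785168)])
[589.81267606 205.08386499 329.68238458]
[ 0.07001781  0.00089472 -0.00031042]
```

>>> apply_moves(motion="-1 0.02 0 0 0;-1 0.04 0.001 0 0;-1 0.058 0.002 0 0;-1 0.0715 0.002 0 0;-1 0.0715 0.002 0 0;-1 0.0715 0.002 0.012 0;-1 0.0715 0.002 0.022 0;-1 0.0715 0.002 0.027 0;-1 0.0715 0.002 0.027 0;-1 0.0715 0.002 0.027 0")

```text
clock: 7.17
eef_pos: [523.7, 229.6, 301.7]
tcp_rot: [-3.14, -0.001, 2.804]
contact_force: [0.3, -0.4, -2.1]
opening: 0.607
```

```bash
python3 - <<'E'
from h import *
f=grab_frame("wrist")
s=r.sense();print(s["eef_pos"],s["tcp_rot"],s["opening"],s["contact_force"])
im=f["img"][190:380,220:420].astype(float)
cv2.imwrite("pics/k.png",cv2.resize(np.clip((im-100)*1.8,0,255).astype(np.uint8),None,fx=4,fy=3)[:,:,::-1])
f=grab_frame("side");cv2.imwrite("pics/ks.png",cv2.resize(f["img"][100:220,260:390],None,fx=5,fy=5)[:600,:,::-1])
f=grab_frame("top");cv2.imwrite("pics/kt.png",cv2.resize(f["img"][150:260,190:320],None,fx=5,fy=5)[:,:,::-1])
E
```

```text
[523.80879268 229.73552213 302.25244893] [-3.14114775e+00 -4.10751341e-04  2.80427912e+00] 0.6071054967127218 [ 0.34348816 -0.00882532 -2.55340624]
```

View pics/k.png

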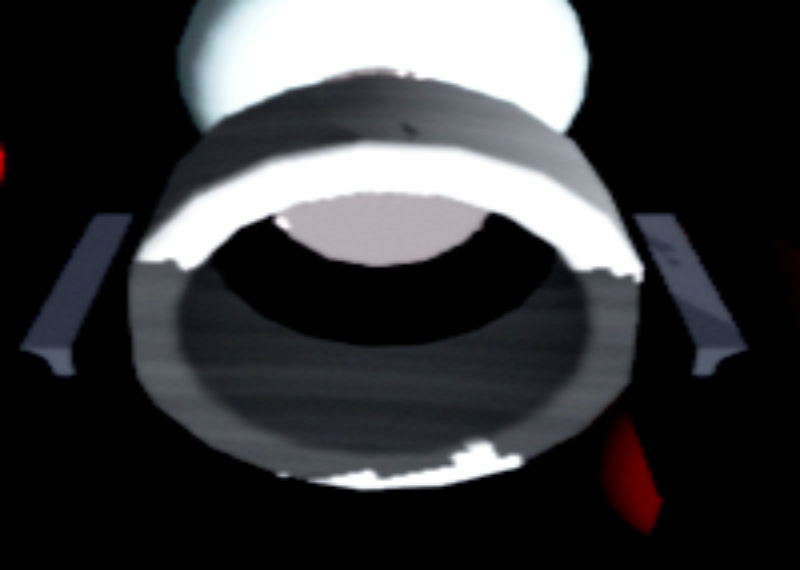

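View pics/ks.png

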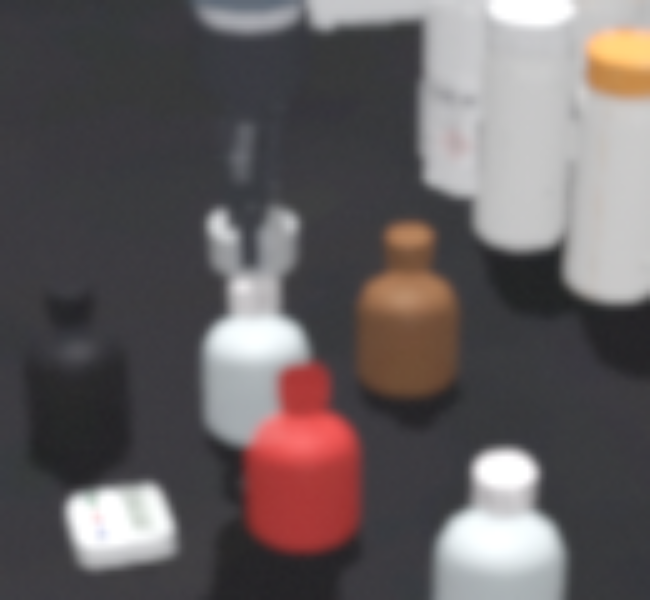

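View pics/kt.png

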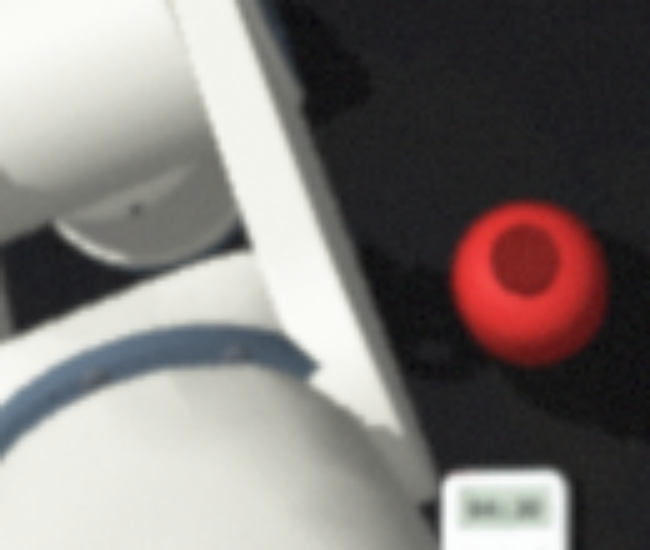

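```bash
python3 - <<'E'
from h import *
f=grab_frame("wrist");s=r.sense();T=Ro.from_euler('xyz',s["tcp_rot"])
for z in (110,112):
  p=plane(f,(380/4+220,265/3+190),z);q=T.inv().apply(p-s["eef_pos"]);print(q, "cap centre in tool x",q[0]+15.5)
# ring bottom hole near edge
print(s["eef_pos"])
for zr in(174,178):
  p=plane(f,(380/4+220,345/3+190),s["eef_pos"][2]-zr);print("ring bottom centre x",(T.inv().apply(p-s["eef_pos"]))[0]+21)
  p=plane(f,(376/4+220,74/3+190),s["eef_pos"][2]-zr);print("  from far outer",(T.inv().apply(p-s["eef_pos"]))[0]-28)
E
```

```text
[-15.28571435  -0.24380271 192.94052942] cap centre in tool x 0.214285652010469
[-14.06331589  -0.24133076 190.94003684] cap centre in tool x 1.4366841074332992
[523.73437589 229.89514648 302.93442304]
ring bottom centre x 2.0586079929352152
  from far outer 1.2482858262067076
ring bottom centre x -0.8132579517047454
  from far outer -0.27213525618679313
```

>>> apply_moves(motion="-1 0 0 0.006 0;-1 0 0 0.014 0;-1 0 0 0.022 0;-1 0 0 0.03 0;-1 0 0 0.036 0;-1 0 0 0.042 0;-1 0 0 0.046 0;-1 0 0 0.046 0;-1 0 0 0.046 0")

```text
clock: 8.12
eef_pos: [523.4, 230.0, 256.4]
tcp_rot: [-3.141, -0.0, 2.805]
contact_force: [-0.1, 1.0, -0.8]
opening: 0.611
```

```bash
python3 - <<'E'
from h import *
s=r.sense();print(s["eef_pos"],s["opening"],s["contact_force"],s["wrist_torque"])
f=grab_frame("wrist");im=f["img"]
cv2.imwrite("pics/l.png",im[:,:,::-1])
f=grab_frame("side");cv2.imwrite("pics/ls.png",cv2.resize(f["img"][120:200,270:370],None,fx=7,fy=7,interpolation=2)[:,:,::-1])
E
```

```text
[523.39350841 229.95148586 256.4386476 ] 0.6113019963056503 [-0.1143041   1.00711328 -0.80537575] [0.01342421 0.05286809 0.00266803]
```

View pics/ls.png

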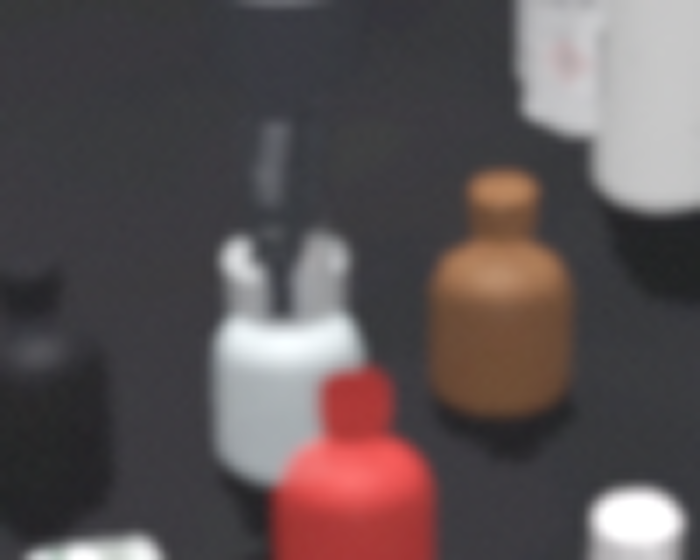

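View pics/l.png

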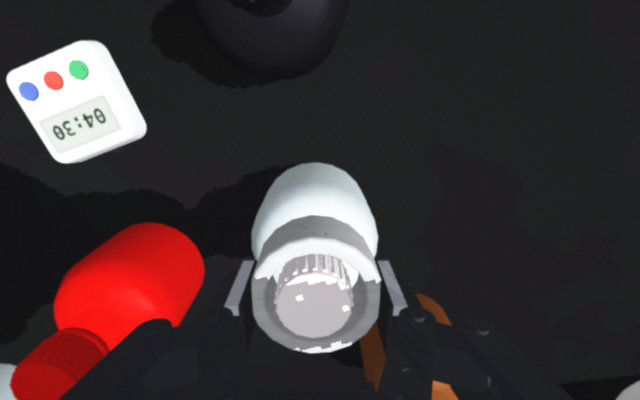

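>>> apply_moves(motion="-1 0 0 0.002 0;-1 0 0 0.004 0;-1 0 0 0.005 0;-1 0 0 0.006 0;-1 0 0 0.006 0;-1 0 0 0.006 0")

```text
clock: 8.72
eef_pos: [523.4, 229.9, 250.6]
tcp_rot: [-3.142, -0.0, 2.805]
contact_force: [-0.6, -0.1, -2.0]
opening: 0.612
```

>>> apply_moves(motion="-1 0 0 0.001 0;-1 0 0 0.001 0;-1 0 0 0.001 0")

```text
clock: 8.97
eef_pos: [523.4, 230.0, 249.7]
tcp_rot: [-3.142, -0.0, 2.805]
contact_force: [-0.5, 0.6, -1.8]
opening: 0.609
```

>>> apply_moves(motion="-1 0 0 0.001 0;-1 0 0 0.001 0;-1 0 0 0.001 0")

```text
clock: 9.22
eef_pos: [523.4, 229.9, 248.6]
tcp_rot: [-3.142, -0.0, 2.805]
contact_force: [0.5, 0.1, -1.0]
opening: 0.614
```

>>> apply_moves(motion="-1 0 0 0.001 0;-1 0 0 0.001 0;-1 0 0 0.001 0")

```text
clock: 9.47
eef_pos: [523.4, 229.9, 247.6]
tcp_rot: [-3.142, -0.0, 2.805]
contact_force: [0.3, -0.2, -1.9]
opening: 0.609
```

>>> apply_moves(motion="-1 0 0 0.001 0;-1 0 0 0.001 0;-1 0 0 0.001 0")

```text
clock: 9.72
eef_pos: [523.5, 230.0, 246.8]
tcp_rot: [3.141, 0.0, 2.805]
contact_force: [-0.5, -0.9, -0.5]
opening: 0.609
```

>>> apply_moves(motion="-1 0 0 0.001 0;-1 0 0 0.001 0;-1 0 0 0.001 0")

```text
clock: 9.97
eef_pos: [523.5, 230.0, 246.5]
tcp_rot: [3.141, 0.0, 2.805]
contact_force: [-3.9, -0.6, 9.7]
opening: 0.615
```

>>> apply_moves(motion="0.25 0 0 -0.0005 0;0.3 0 0 -0.0005 0;0.35 0 0 -0.0005 0;0.45 0 0 -0.0005 0;0.6 0 0 -0.0005 0;0.8 0 0 -0.0005 0;1 0 0 -0.0005 0;1 0 0 -0.0005 0;1 0 0 -0.0005 0;1 0 0 -0.0005 0;1 0 0 -0.0005 0")

```text
clock: 10.88
eef_pos: [523.4, 230.0, 246.2]
tcp_rot: [3.142, -0.0, 2.805]
contact_force: [-0.3, 0.4, -0.7]
opening: 1.001
```

```bash
python3 - <<'E'
from h import *
s=r.sense();print(s["eef_pos"],s["opening"],s["contact_force"],s["wrist_torque"])
f=grab_frame("wrist");im=f["img"]
cv2.imwrite("pics/m.png",im[:,:,::-1])
f=grab_frame("side");cv2.imwrite("pics/ms.png",cv2.resize(f["img"][120:200,270:370],None,fx=7,fy=7,interpolation=2)[:,:,::-1])
E
```

```text
[523.38421914 229.96354188 246.18201642] 1.0006744566743477 [-0.27954857  0.38247732 -0.68664479] [ 0.01603433 -0.03479037 -0.07200937]
```

View pics/ms.png

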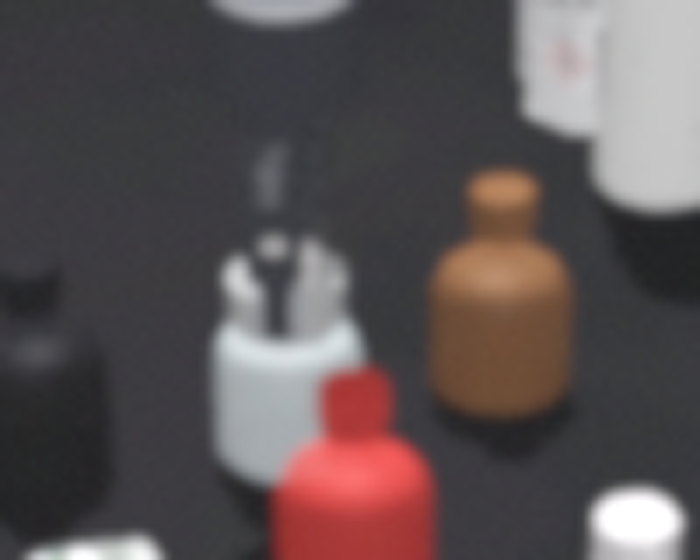

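View pics/m.png

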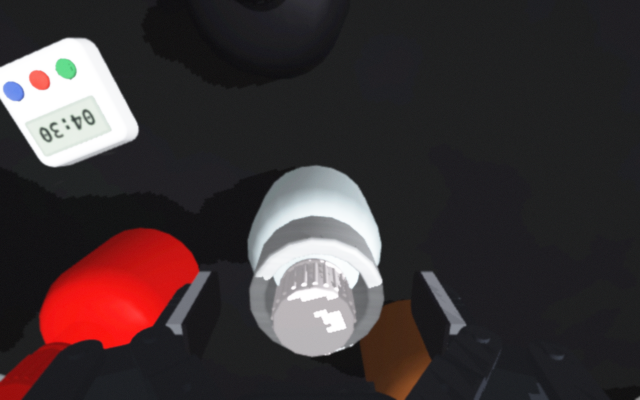

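Ring released over the cap, fingers clear. Retreat straight up, then back toward where I came from.

>>> apply_moves(motion="1 0 0 -0.01 0;1 0 0 -0.03 0;1 0 0 -0.06 0;1 0 0 -0.09 0;1 0 0 -0.12 0;1 0 0 -0.15 0;1 0 0 -0.17 0;1 0.03 0.03 -0.17 0;1 0.06 0.06 -0.17 0;1 0.09 0.09 -0.17 0;1 0.12 0.12 -0.17 0;1 0.15 0.15 -0.17 0;1 0.18 0.18 -0.17 0;1 0.21 0.21 -0.17 0;1 0.23 0.23 -0.17 0;1 0.23 0.23 -0.17 0;1 0.23 0.23 -0.17 0")

```text
clock: 12.4
eef_pos: [381.1, 524.4, 416.6]
tcp_rot: [3.141, 0.0, 2.808]
contact_force: [0.2, -0.4, 0.6]
opening: 1.002
```

```bash
python3 - <<'E'
from h import *
s=r.sense();print(s["eef_pos"],s["opening"],s["contact_force"])
f=grab_frame("side");cv2.imwrite("pics/ns.png",cv2.resize(f["img"][120:250,250:390],None,fx=5,fy=4.6,interpolation=2)[:,:,::-1])
im=f["img"]
f=grab_frame("top");cv2.imwrite("pics/nt.png",cv2.resize(f["img"][140:280,170:330],None,fx=4,fy=4,interpolation=2)[:,:,::-1])
for q in("ring_center","bottle_short","bottle_tall","tape_roll","timer","weight"):
  for c in("side","top"): print(c,q,[([round(v) for v in d["point"]],round(d["conf"],2)) for d in spotter.place_of(q,c)])
E
```

```text
[381.08850349 524.41889476 416.5787418 ] 1.0016388972620724 [ 0.21012017 -0.40880489  0.56538559]
side ring_center [([522, 230, 88], 0.65)]
top ring_center [([521, 230, 88], 0.51)]
side bottle_short [([524, 105, 2], 0.9), ([397, 255, -4], 0.72), ([406, 118, 1], 0.62), ([640, 264, 3], 0.6), ([528, 226, -4], 0.52)]
top bottle_short [([392, 251, 2], 0.94), ([644, 263, -3], 0.87), ([519, 228, 0], 0.68), ([525, 108, 1], 0.64)]
side bottle_tall [([594, -77, -1], 0.83), ([396, -80, 0], 0.3)]
top bottle_tall [([596, -79, 2], 0.66)]
side tape_roll [([512, -258, -4], 0.69)]
top tape_roll [([509, -260, 0], 0.7)]
side timer [([406, 116, -1], 0.61)]
top timer [([406, 114, 0], 0.88)]
side weight [([395, -78, -1], 0.56), ([407, 116, 1], 0.44)]
top weight [([396, -80, 0], 0.47)]
```

View pics/ns.png

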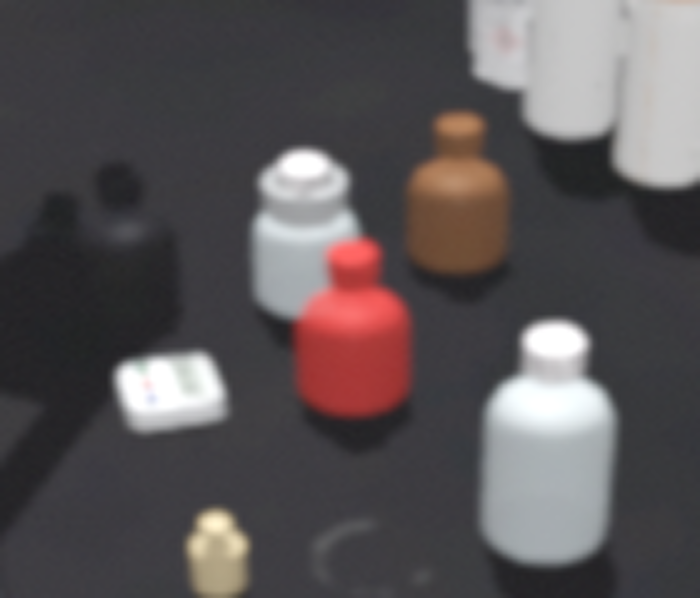

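View pics/nt.png

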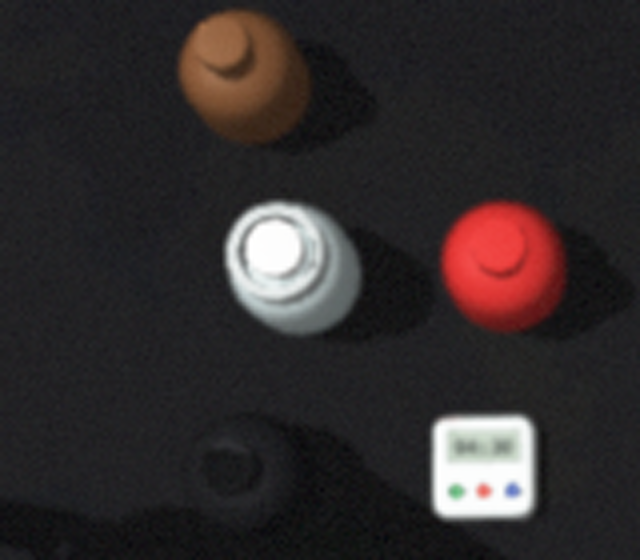

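The side crop shows the ring level on the shoulder with the cap poking up through it. The top crop shows it round the cap, now at about (238,202), where the cap was at the start.

```bash
python3 -c "
from rig import r
print(r.sign_off())"
```

```text
the job is handed in; nothing more can be done
None
```

The steel ring is now lying on the shoulder of the shorter frosted bottle, and I handed the job in at about 12.5 s. I gripped the ring across its outside, lowered it over the cap in 1 mm steps until I felt about 10 N of contact, then opened the fingers and backed straight up.

- **Ring:** both fixed cameras put its centre at about (522, 230, 88). I expected about 85 mm from the bottle's dimensions, so the height agrees within the networks' 4 mm error. It looks level in the side picture.
- **Bottles and bystanders:** both bottles, the tape roll, the timer and the brass weight read within about 6 mm of their starting positions. That is roughly measurement noise, and the gripper was clear of them.
- **Disagreements:**
  - Two-view triangulation put the cap top at 106–107 mm, against 112 mm in your description.
  - The fit to the held ring in the wrist view suggested it might be tilted by up to 2.6°. Its errors were 1–3 pixels, and the ring looked level once released.

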